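Set the number marker to 6 and mark the plate

ROBOT

A 6-joint arm with a two-finger parallel gripper is mounted at the origin on a cart in front of the work surface, level with it; the furniture and walls round the work are solid. World frame = base frame: x ahead of the robot, y to its left, z up, the work surface at z = 0. Lengths are in m, angles in rad, forces in N, time in s.
With the tool pointing down it reaches from about 0.225 to 0.875 m from the base axis. Payload 3.4 kg.
Tool frame: the origin (TCP) lies midway between the tips of the shut fingers; the grasp point (between the pads) lies 19 mm behind it; z points along the fingers, y is the line along which they close (so a half turn about z gives the same grasp; the last joint's range is limited). The gripper opens to 85 mm and grips with 20 to 120 N. Pads are 22 mm wide; open, the fingers measure 114 mm over their backs; the gripper's body (76 mm by 85 mm) begins 54 mm behind the grasp point. The pads swing forward as they close: fully open they stand 13 mm farther back than shut.
Start: joints at [-1.332, 0.276, 1.505, -0, 1.361, -0.121], TCP at [0.202, -0.538, 0.231] pointing down, gripper open.
Joint ranges: [-2.89, 2.89], [-0.75, 2.08], [0.22, 2.7], [-1.18, 4.32], [0.11, 2.71], [-2.7, 2.7]. Speed limits (rad/s): [2.57, 2.57, 3.14, 3.14, 3.14, 3.14].

INTERFACE

Orientations are given as a unit quaternion [w, x, y, z].
In Python, from rig import * gives the robot as it stands.
- The arm moves only by the tool apply_moves, never from a script. Its argument "steps" is one flat list of numbers, 4 for each row, row after row: the shift along the world's x, y, z in cm, then the turn about the world's z in degrees. A call has 1 to 8 rows; each row is the pose to reach, as a shift and turn from the pose commanded when the call began; what a row does not reach only later rows make up. A row lasts 1/12 s, in which the tool goes at most 41.7 mm and 7.16 degrees, less where a joint would pass 70% of its speed; a pose out of reach is approached as far as the arm can. A call with a gripper value outside its range is refused whole. "jaw" is the closure in counts, from 0 (fully open) to 255 (shut), set as the call begins (left out, the last holds). The fingers move at their own pace and stop on an object; "newtons" is the grip in N (left out, the last holds). Time passes only in rows, so rows that repeat a pose let the fingers close. It gives the time, the measured TCP pose, the force, the opening and the grip force at its end, in the units of the state.
- get_state(): the state, without advancing time (a new reading comes with each control period).
- get_image(name): name is "side" or "top"; returns the picture (480x640x3 uint8, red, green, blue); there is no depth.
- calibration(name): a dict with "fx", "fy", "cx", "cy" (pixels), "xyz" and "rotation" of the camera in the world. Camera axes: x right, y up, looking along -z (the intrinsics and any distortion apply to the point x, -y, -z); pixel columns grow to the right and rows downward; lengths in m; the calibration is good to about 2 mm. A picture is of the moment at which its call begins. calibration takes no time and is no camera call.
- sign_off(): hands the job in; it is judged then, once.
The state is a dict: "clock": time; "qpos": joint angles; "qd": joint speeds; "effort": joint torques, N m; "position": TCP position; "ee_rot": TCP orientation; "contact_force": force on the tool from outside, world axes, zero at the start; "moment": the same for the moment, N m; "width": finger opening in m; "gripper_force": force on a finger pad.
Only numpy, scipy, OpenCV 4.12 (cv2) and the standard library are available. Lean on these libraries where they do the work, as an engineer would, in place of code of your own. Each camera call takes 0.05 s, during which the arm holds its last target. There are 200 camera calls.

TASK

Set the number marker's dial to 6: push its black knob down gently to its stop to free the lock, turn it, and let it spring fully up so that it locks with the 6 in the window. Only then press the red plunger gently all the way down to mark the plate, and let it come back up. Leave the things around it where they are.

Things in the scene. Friction and masses are not known exactly. Their poses are not given: they have to be found in the camera images.
- marker: Number marker fixed to the bench: dark steel base plate 170 (x) x 310 (y) x 12 mm; origin at bench level, 3 mm from the plate's middle; x away from the robot at yaw 0, z up. On its left (+y) a blue dial housing 140 x 140 mm, its aluminium cover at z = 54 mm; on its right a blue marking head 44 mm wide (top z = 89 mm, steel collar to 97 mm) with the red plunger.
- knob_grip (a point): Grip point on the vertical axis of the dial's round black fluted knob (42 mm diameter, 40 mm tall): 14 mm below its top, 26 mm above its underside; 98 mm above the bench when the knob is fully up, at x = 0, y = 75 mm in the marker's frame. Up, it is locked at a number and cannot be turned. Held down it turns freely either way without end; two numbers per grasp are comfortable.
- knob_top (a point): Centre of the knob's top face, 112 mm above the bench when up. A spring resists pushing down: 4 N at first, 8 to 10 N near the stop. The lock frees 6 to 10 mm down and a firm stop follows 2 mm later; both vary by 3 mm from start to start, so feel for the stop. Let go near a number it springs up and centres itself; at the start it may hang half-way down between two numbers.
- six (a point): Centre of the numeral 6 on the white number drum under the cover, 48 mm from the knob's axis. It turns with the knob but does not go down with it. Numerals 0 to 9 stand 36 degrees apart and read upright in the window as seen from the robot; turning clockwise seen from above raises the number in the window by one every 36 degrees (after 9 comes 0).
- window (a point): Centre of the small black-framed window (26 x 26 mm) in the dial's cover, on the side of the knob toward the robot, 48 mm from the knob's axis, at the drum's surface height (50 mm above the bench). The number in it is the number set.
- plunger_top (a point): Centre of the top face of the round red cap (diameter 36 mm, 10 mm thick) of the marking plunger, 123 mm above the bench when up; at x = -15 mm, y = -90 mm in the marker's frame. It goes straight down 12 mm against a spring (4 N at first, 10 N at the bottom, then a firm stop) and comes back up by itself. More than 30 N on it harms it.
- multimeter: Yellow multimeter lying on the bench, 155 x 78 x 44 mm, a bystander; origin at the centre of its underside.
- heat_sink: Aluminium finned heat sink, 93 x 50 x 26 mm, a bystander; origin at the centre of its underside.
- side_cutters: Blue-handled side cutters, 55 x 134 x 14 mm, a bystander; origin at the centre of its underside.
- board_a: Green circuit board, 75 x 110 x 15 mm, a bystander; origin at the centre of its underside.
- mug: White dotted mug, 82 x 114 x 91 mm, a bystander; origin at the centre of its underside.
- lock_ring: Steel ring with ten teeth, radius 24 mm, hidden in the dial housing under the knob; origin near its middle. A pin on the knob sits between two teeth when the knob is up; the ring's floor is the knob's stop. It must not bear more than 20 N, whether from pushing the knob on after the stop is felt (25 N of push in all is safe) or from forcing the knob round while it is not fully down.

How it is judged:
On the way, in this order (a step that is already met when the one before it is completed fails the run):
1. the 6 stands in the window and the knob has sprung up and locked (horizontal distance between six and window below 0.006 m and z of knob_grip in the frame of marker above 0.0955 m), for 0.2 s.
2. the plunger is pressed down at least 10 of its 12 mm (z of plunger_top in the frame of marker below 0.113 m), for 0.05 s.
At the end, for the whole second after the job is handed in: The numeral 6 is within 6 mm of the window's centre, the knob is up and locked (within 2.5 mm of fully up), and the plunger, once pressed, is back up (within 2 mm) (all of step 1 and z of plunger_top in the frame of marker above 0.121 m); the robot touches nothing.
It fails at once if the plunger is pressed more than 5 mm while the 6 is not in the window or the knob not up (z of plunger_top in the frame of marker below 0.118 m and (horizontal distance between six and window above 0.008 m or z of knob_grip in the frame of marker below 0.095 m)).
It fails at once if a bystander is moved more than 30 mm (distance of any of multimeter, heat_sink, side_cutters, board_a, mug from where it was at the start of the episode above 0.03 m).
It fails at once if the knob is driven against its stop, or against its lock by turning it without pushing, with more than 20 N on the lock ring (contact force between knob and lock_ring above 20 N).
It fails at once if the plunger is pressed with more than 30 N (contact force between anything else and plunger above 30 N).
It also fails if it takes over 72 s, if anything falls off the work surface, if the arm or the gripper's body presses on something with over 40 N, if the wrist force passes 120 N, or if a joint passes its speed limit or range.

## Working session

There is one attempt and no reset: what is moved stays moved. The work goes in short steps, Python scripts to look and compute and a tool call to move; the robot and the scene stay as the last step left them, time stands still between calls to the robot, and variables do not carry over. Pictures are saved under pics/ and viewed, at most 13 in all, crops included, and the job is handed in when it is done.

Besides the shell and the picture viewer there is one more tool, called after ">>>" as name(argument=value, ...) on one line, values as JSON. apply_moves: Moves the arm, as the interface text tells. Its arguments: {"type":"object","properties":{"steps":{"type":"array","items":{"type":"number"}},"jaw":{"type":"number"},"newtons":{"type":"number"}},"required":["steps"]}

```bash
mkdir -p pics
python3 - <<'E'
from rig import *
import cv2
for n in ("side","top"):
    cv2.imwrite(f"pics/{n}0.png",get_image(n)[:,:,::-1]); print(calibration(n))
s=get_state();print(s)
E
```

```text
{'fx': 517.1007489797223, 'fy': 517.1007489797223, 'cx': 323.71487669758153, 'cy': 230.7016125500959, 'xyz': array([-0.02610668,  0.81486196,  0.66953443]), 'rotation': array([-0.22605063, -0.14104061,  0.49769076,  0.8254166 ])}
{'fx': 544.1145082011222, 'fy': 544.1145082011222, 'cx': 325.759980997706, 'cy': 249.43510875669855, 'xyz': array([ 0.36396895, -0.13778829,  1.61004189]), 'rotation': array([-0.70396272, -0.04450677,  0.03566317,  0.70794334])}
{'clock': 0.1, 'qpos': array([-1.33200903e+00,  2.76533485e-01,  1.50601826e+00,  2.35192365e-05,
        1.36069217e+00, -1.20971166e-01]), 'qd': array([ 2.43667560e-05, -1.07311238e-03, -2.82713023e-03, -1.02654396e-03,
        1.03869870e-03,  1.16581748e-03]), 'effort': array([ 1.62722874e-03, -4.17698622e+01, -2.46404260e+01,  6.30248041e-05,
        5.80124746e-03,  6.18817296e-06]), 'position': array([ 0.20233357, -0.53772049,  0.23052055]), 'ee_rot': array([-8.24878425e-04,  9.83865412e-01,  1.78908270e-01, -3.71293108e-05]), 'contact_force': array([-0.36604871,  0.09093523,  0.54949093]), 'moment': array([0.00699232, 0.02104519, 0.03387355]), 'gripper_force': 0.0, 'width': 0.0848339897690798}
```

View pics/top0.png

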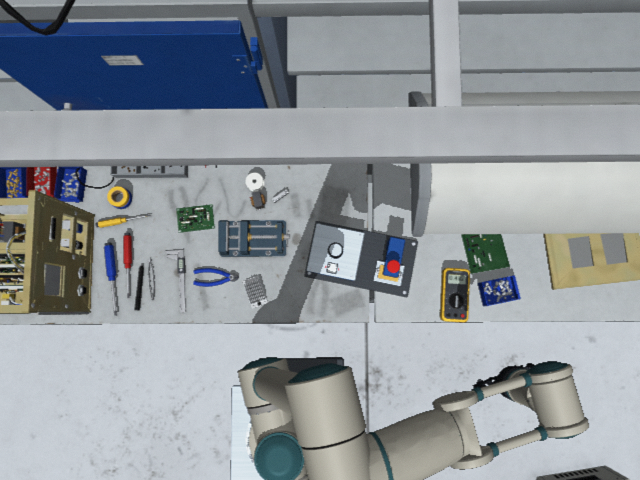

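View pics/side0.png

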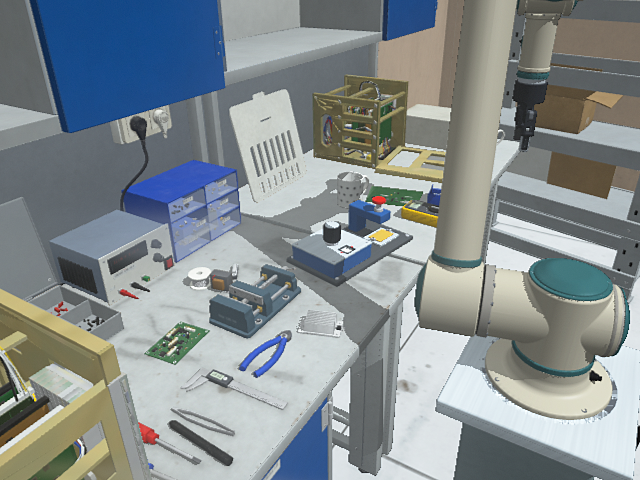

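The top view shows the marker at about (360,258), with the knob at (336,250), the window at (332,267) and the red plunger at (393,267). The side view shows the knob at (332,232) and the plunger at (379,200). I'll enlarge both views.

```bash
cat > h.py <<'E'
from rig import *
import cv2, numpy as np
from scipy.spatial.transform import Rotation as R
def ray(n,u,v):
    c=calibration(n); q=c['rotation']; M=R.from_quat([q[1],q[2],q[3],q[0]])
    return c['xyz'],M.apply([(u-c['cx'])/c['fx'],-(v-c['cy'])/c['fy'],-1])
def atz(n,u,v,z):
    o,d=ray(n,u,v); return o+d*(z-o[2])/d[2]
def proj(n,p):
    c=calibration(n); q=c['rotation']; x,y,z=R.from_quat([q[1],q[2],q[3],q[0]]).inv().apply(np.array(p)-c['xyz'])
    return np.array([c['cx']-c['fx']*x/z, c['cy']+c['fy']*y/z])
def crop(n,u0,v0,w,h,k,f):
    im=get_image(n)[v0:v0+h,u0:u0+w,::-1]
    cv2.imwrite("pics/"+f,cv2.resize(im,None,fx=k,fy=k,interpolation=cv2.INTER_CUBIC)); return im
E
python3 - <<'E'
from h import *
a=crop("top",300,215,125,90,6,"t1.png")
b=crop("side",280,185,140,100,5,"s1.png")
for n,u,v,z in (("top",336,250,.112),("top",332,267,.05),("top",393,267,.123),("top",315,223,.012),("top",417,240,.012),("top",404,297,.012),("top",306,274,.012),("side",332,225,.112),("side",379,200,.123)): print(n,u,v,atz(n,u,v,z).round(4))
E
```

```text
top 336 250 [ 0.5329 -0.1478  0.112 ]
top 332 267 [ 0.4908 -0.1364  0.05  ]
top 393 267 [ 0.4839 -0.3033  0.123 ]
top 315 223 [ 0.6254 -0.0866  0.012 ]
top 417 240 [ 0.5724 -0.388   0.012 ]
top 404 297 [ 0.4048 -0.3461  0.012 ]
top 306 274 [ 0.4737 -0.0597  0.012 ]
side 332 225 [ 0.521  -0.1289  0.112 ]
side 379 200 [ 0.4765 -0.292   0.123 ]
```

View pics/t1.png

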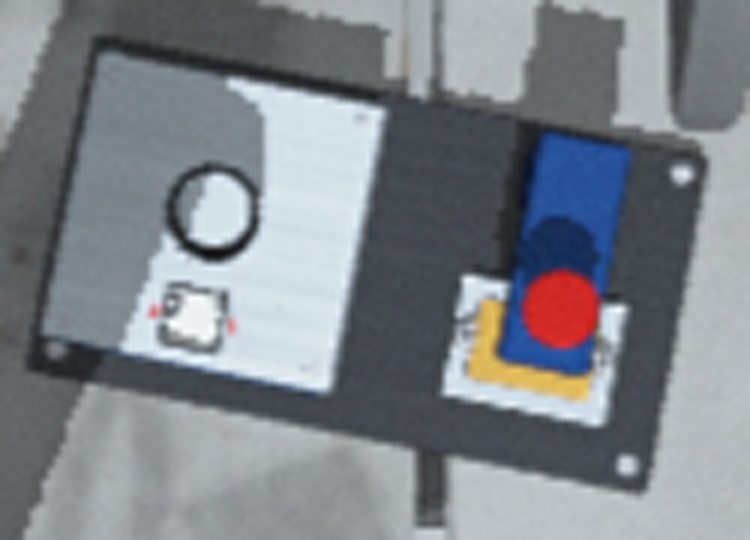

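View pics/s1.png

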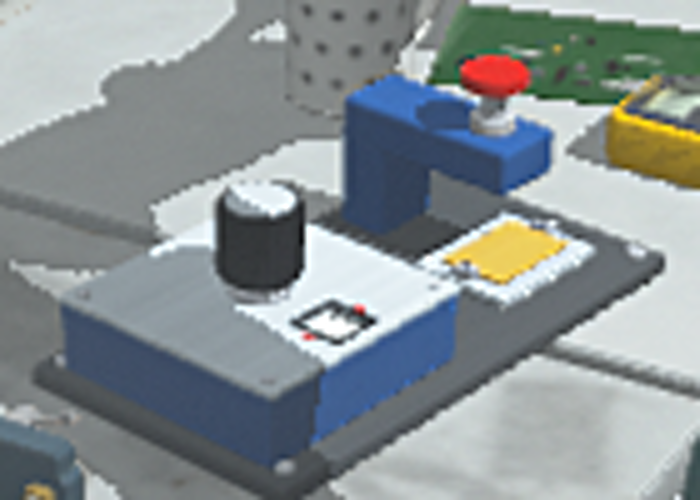

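The knob top is at crop (213,213) and the plunger at (562,308). The window at (193,317) seems to show only part of a numeral on its left edge, so the dial may be hanging between two numbers. I'll solve for the pose and rectify the window.

```bash
cat >> h.py <<'E'
def tri(a,b):
    (o1,d1),(o2,d2)=a,b
    s=np.linalg.lstsq(np.stack([d1,-d2],1),o2-o1,rcond=None)[0]
    p,q=o1+d1*s[0],o2+d2*s[1]; return (p+q)/2,np.linalg.norm(p-q)
def full(u,v,k,u0,v0): return (u+.5)/k-.5+u0,(v+.5)/k-.5+v0
def window_view(n,O,yaw,off,f,N=6,half=.022,px=300):
    im=np.mean([get_image(n).astype(float) for _ in range(N)],0)
    c,s=np.cos(yaw),np.sin(yaw)
    M=lambda x,y,z:O+np.array([c*x-s*y,s*x+c*y,z])
    w=[(-.048+dx,.075+dy) for dx,dy in((half,half),(half,-half),(-half,-half),(-half,half))]
    src=np.float32([proj(n,M(x,y,.05))+off for x,y in w]); dst=np.float32([(0,0),(px,0),(px,px),(0,px)])
    return cv2.warpPerspective(im.astype(np.uint8)[:,:,::-1],cv2.getPerspectiveTransform(src,dst),(px,px),flags=cv2.INTER_CUBIC)
E
python3 - <<'E'
from h import *
k=tri(ray("top",*full(213,213,6,300,215)),ray("side",*full(260,198,5,280,185)));print("knobtop",k)
p=tri(ray("top",*full(562,308,6,300,215)),ray("side",*full(496,75,5,280,185)));print("plung",p)
K=atz("top",*full(213,213,6,300,215),.112);P=atz("top",*full(562,308,6,300,215),.123)
W=tri(ray("top",*full(194,318,6,300,215)),ray("side",*full(334,321,5,280,185)));print("window",W)
print(K,P,np.hypot(*(K-P)[:2]), "expect",np.hypot(15,165))
d=(K-P)[:2]; yaw=np.arctan2(d[1],d[0])-np.arctan2(.165,.015);print("yaw",np.degrees(yaw))
c,s=np.cos(yaw),np.sin(yaw)
m=(k[0]+p[0])/2; O=np.array([m[0],m[1],0])-np.array([c*-.0075-s*-.0075,s*-.0075+c*-.0075,0])
print("O",O)
pt=lambda x,y,z:O+np.array([c*x-s*y,s*x+c*y,z])
np.save("pose.npy",[*O,yaw])
print(pt(0,.075,.112),pt(-.048,.075,.05),pt(-.015,-.09,.123))
offs={"top":np.array(full(194,318,6,300,215))-proj("top",pt(-.048,.075,.054)),"side":np.array(full(334,321,5,280,185))-proj("side",pt(-.048,.075,.054))};print(offs)
cv2.imwrite("pics/w1.png",np.hstack([window_view(n,O,yaw,offs[n],0,px=400) for n in("top","side")]))
E
```

```text
knobtop (array([ 0.53286108, -0.1457059 ,  0.10379549]), np.float64(0.0017661140905396732))
plung (array([ 0.48551746, -0.30556079,  0.11698176]), np.float64(0.0040238723078193555))
window (array([ 0.48745794, -0.13682594,  0.05299983]), np.float64(0.003209804051770984))
[ 0.53272751 -0.14526237  0.112     ] [ 0.48686718 -0.30408775  0.123     ] 0.1653138625253579 expect 165.6804152578089
yaw -10.911477090436156
O [ 0.51797337 -0.21968863  0.        ]
[ 0.53217028 -0.14604457  0.112     ] [ 0.48503808 -0.13695855  0.05      ] [ 0.48620826 -0.30522212  0.123     ]
{'top': array([-0.29800271, -1.31660869]), 'side': array([-0.25091567,  0.20141729])}
```

View pics/w1.png

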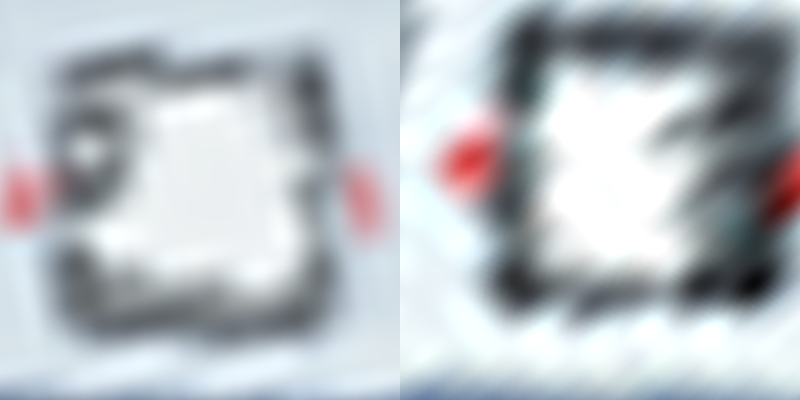

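The window shows partial numerals at both edges, with a loop high on the left (perhaps a 9), so the dial hangs between numbers with the knob about 8 mm down. The pose fits the given sizes: knob–plunger is 165.3 mm against 165.7 expected, yaw about -11°. Next I move above the knob.

>>> apply_moves(steps=[16.5, 19.6, 0, 0, 33, 39.2, 0, 0, 33, 39.2, 0, 0, 33, 39.2, 0, 0, 33, 39.2, 0, 0, 33, 39.2, 0, 0, 33, 39.2, 0, 0, 33, 39.2, 0, 0], jaw=0, newtons=40)

```text
clock: 1.47
position: [0.4181, -0.2815, 0.2316]
ee_rot: [0.0, 0.984, 0.179, 0.0]
contact_force: [1.3, -0.9, 0.5]
width: 0.0856
gripper_force: 0.0
```

>>> apply_moves(steps=[11.5, 13.6, 0, 0, 11.5, 13.6, 0, 0, 11.5, 13.6, 0, 0, 11.5, 13.6, 0, 0, 11.5, 13.6, 0, 0, 11.5, 13.6, -4, 0, 11.5, 13.6, -8, 0, 11.5, 13.6, -8, 0])

```text
clock: 2.13
position: [0.5267, -0.1448, 0.1445]
ee_rot: [-0.004, 0.984, 0.179, -0.007]
contact_force: [-1.1, 0.7, -1.1]
width: 0.0854
gripper_force: 0.0
```

Run:
```python
from h import *
a=crop("top",290,200,120,100,4,"a.png");b=crop("side",270,125,160,160,4,"b.png")
A=cv2.imread("pics/a.png");B=cv2.imread("pics/b.png")[60:460]
B=B[:400,:310]
cv2.imwrite("pics/g1.png",np.hstack([A,B])); s=get_state();print(s['position'],s['contact_force'])
```

```text
[ 0.5312156  -0.14716201  0.15072474] [ 0.71603447 -0.20379804  0.62184521]
```

View pics/g1.png

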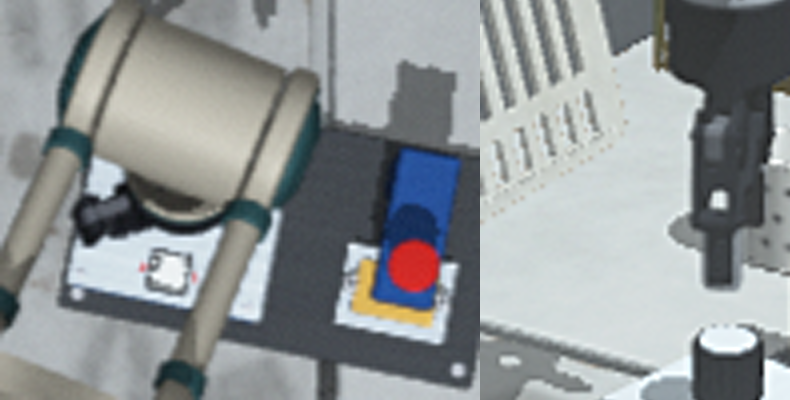

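The gripper is centred over the knob, and the window stays visible from the top. I'll descend and close.

>>> apply_moves(steps=[0, 0.1, -3, 0, 0, 0.1, -6, 0, 0, 0.1, -7.4, 0, 0, 0.1, -7.4, 0, 0, 0.1, -7.4, 0])

```text
clock: 2.65
position: [0.5336, -0.1474, 0.0793]
ee_rot: [0.001, 0.984, 0.179, 0.001]
contact_force: [0.4, -0.7, -0.1]
width: 0.0853
gripper_force: 0.0
```

>>> apply_moves(steps=[0, 0, 0, 0, 0, 0, 0, 0, 0, 0, 0, 0, 0, 0, 0, 0, 0, 0, 0, 0, 0, 0, 0, 0, 0, 0, 0, 0, 0, 0, 0, 0], jaw=255, newtons=30)

```text
clock: 3.32
position: [0.5324, -0.145, 0.079]
ee_rot: [-0.001, 0.984, 0.179, 0.001]
contact_force: [-0.7, 3.5, 7.7]
width: 0.0409
gripper_force: 32.2
```

Gripped. Now I press gently in small steps to feel for the stop.

>>> apply_moves(steps=[0, 0, -0.1, 0, 0, 0, -0.1, 0, 0, 0, -0.1, 0])

```text
clock: 3.57
position: [0.5324, -0.145, 0.0781]
ee_rot: [-0.001, 0.984, 0.179, 0.001]
contact_force: [-2.4, 4.3, 7.4]
width: 0.041
gripper_force: 32.2
```

>>> apply_moves(steps=[0, 0, -0.1, 0, 0, 0, -0.1, 0, 0, 0, -0.1, 0])

```text
clock: 3.82
position: [0.5325, -0.145, 0.0772]
ee_rot: [-0.001, 0.984, 0.179, 0.001]
contact_force: [-1.7, 4.0, 8.1]
width: 0.0409
gripper_force: 32.3
```

>>> apply_moves(steps=[0, 0, -0.1, 0, 0, 0, -0.1, 0, 0, 0, -0.1, 0])

```text
clock: 4.07
position: [0.5325, -0.145, 0.0764]
ee_rot: [-0.001, 0.984, 0.179, 0.001]
contact_force: [-1.5, 4.0, 11.3]
width: 0.041
gripper_force: 32.5
```

>>> apply_moves(steps=[0, 0, -0.05, 0, 0, 0, -0.05, 0, 0, 0, -0.05, 0])

```text
clock: 4.32
position: [0.5325, -0.145, 0.0763]
ee_rot: [-0.0, 0.984, 0.179, 0.001]
contact_force: [-3.0, 4.8, 11.4]
width: 0.0408
gripper_force: 32.7
```

The stop is felt (11 N, no more travel). Turning CCW 30° first and checking the force.

>>> apply_moves(steps=[0, 0, -0.05, 4, 0, 0, -0.05, 9, 0, 0, -0.05, 15, 0, 0, -0.05, 21, 0, 0, -0.05, 27, 0, 0, -0.05, 30, 0, 0, -0.05, 30, 0, 0, -0.05, 30])

```text
clock: 4.98
position: [0.5327, -0.1453, 0.0761]
ee_rot: [0.0, 0.904, 0.427, 0.001]
contact_force: [-2.3, 4.0, 13.5]
width: 0.0413
gripper_force: 32.8
```

```bash
cat >> h.py <<'E'
def look(f):
    *O,yaw=np.load("pose.npy"); offs={"top":(-.3,-1.3),"side":(-.25,.2)}
    cv2.imwrite("pics/"+f,np.hstack([window_view(n,np.array(O),yaw,np.array(offs[n]),0,N=2,px=300) for n in offs]))
    s=get_state();print(s['clock'],s['position'],s['contact_force'],s['moment'])
E
python3 -c "from h import *;look('w2.png')"
```

```text
5.1833 [ 0.53273084 -0.14530613  0.07614261] [-2.56974102  3.71758147 13.90992603] [0.70244676 0.46387623 0.02755479]
```

View pics/w2.png

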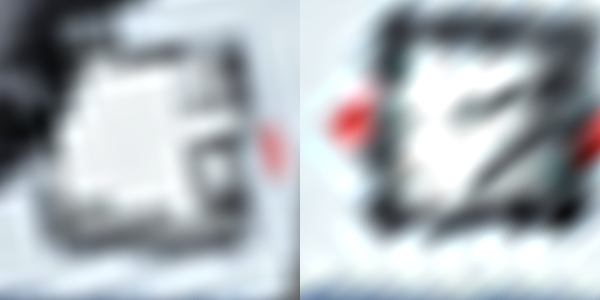

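The visible numeral is now on the right edge and could be 2, 8 or 6. I'll turn back 14° CW to centre it and read it.

>>> apply_moves(steps=[0, 0, 0, -5, 0, 0, 0, -10, 0, 0, 0, -14, 0, 0, 0, -14, 0, 0, 0, -14])

```text
clock: 5.6
position: [0.5327, -0.1452, 0.0761]
ee_rot: [-0.0, 0.949, 0.314, 0.001]
contact_force: [-3.3, 4.1, 14.7]
width: 0.0407
gripper_force: 32.8
```

```bash
python3 -c "from h import *;look('w3.png')"
```

```text
5.8 [ 0.53263878 -0.14516085  0.07614032] [-2.19169784  4.90873081 13.59504117] [ 0.7224976   0.50450091 -0.07848567]
```

View pics/w3.png

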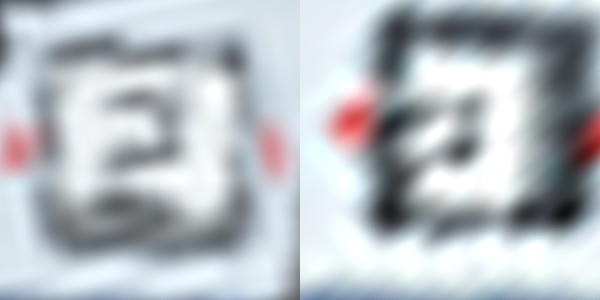

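It reads as a 2: upper right and lower left strokes are present, upper left and lower right absent. I need +4 numbers, which is 144° CW in two grasps.

>>> apply_moves(steps=[0, 0, 0, -4, 0, 0, 0, -10, 0, 0, 0, -16, 0, 0, 0, -22, 0, 0, 0, -28, 0, 0, 0, -34, 0, 0, 0, -36, 0, 0, 0, -36])

```text
clock: 6.47
position: [0.5324, -0.1448, 0.0761]
ee_rot: [-0.001, 1.0, 0.005, 0.001]
contact_force: [-3.3, 5.5, 14.4]
width: 0.0408
gripper_force: 32.9
```

>>> apply_moves(steps=[0, 0, 0, -4, 0, 0, 0, -10, 0, 0, 0, -16, 0, 0, 0, -22, 0, 0, 0, -28, 0, 0, 0, -34, 0, 0, 0, -36, 0, 0, 0, -36])

```text
clock: 7.13
position: [0.5325, -0.1444, 0.0761]
ee_rot: [-0.001, 0.952, -0.305, 0.001]
contact_force: [-2.6, 7.0, 14.5]
width: 0.041
gripper_force: 32.9
```

```bash
python3 -c "from h import *;look('w4.png')"
```

```text
7.3333 [ 0.53250406 -0.14441426  0.07613317] [-2.96942565  7.4421454  13.92171399] [ 0.75956908  0.60762756 -0.04581612]
```

View pics/w4.png

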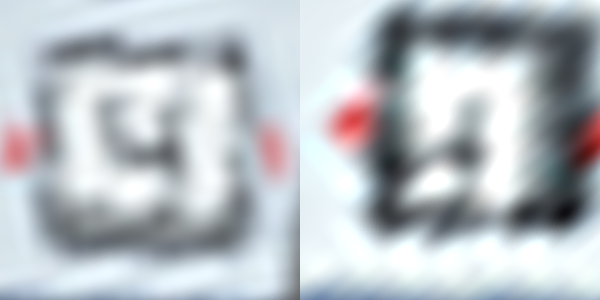

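It reads as a 4, well centred, which confirms the count. I'll release, turn the gripper back and regrasp.

>>> apply_moves(steps=[0, 0, 0, 0, 0, 0, 0, 0, 0, 0, 0, 0, 0, 0, 0, 0, 0, 0, 0, 0, 0, 0, 0, 0, 0, 0, 0.5, 0, 0, 0, 0.5, 0], jaw=0)

```text
clock: 8.0
position: [0.5325, -0.1465, 0.079]
ee_rot: [0.0, 0.953, -0.304, 0.0]
contact_force: [-0.2, -0.6, -0.8]
width: 0.0853
gripper_force: 0.0
```

>>> apply_moves(steps=[0, 0, 0, 7, 0, 0, 0, 14, 0, 0, 0, 21, 0, 0, 0, 28, 0, 0, 0, 35, 0, 0, 0, 42, 0, 0, 0, 49, 0, 0, 0, 55])

```text
clock: 8.67
position: [0.5323, -0.1463, 0.0785]
ee_rot: [0.0, 0.985, 0.173, 0.0]
contact_force: [0.2, 0.2, 0.1]
width: 0.0856
gripper_force: 0.0
```

>>> apply_moves(steps=[0, -0.1, 0, 7, 0, -0.1, 0, 14, 0, -0.1, 0, 17, 0, -0.1, 0, 17])

```text
clock: 9.0
position: [0.5322, -0.1473, 0.0785]
ee_rot: [0.0, 0.949, 0.314, 0.0]
contact_force: [0.7, -0.6, 0.7]
width: 0.0852
gripper_force: 0.0
```

>>> apply_moves(steps=[0, 0, 0, 0, 0, 0, 0, 0, 0, 0, 0, 0, 0, 0, 0, 0, 0, 0, 0, 0, 0, 0, 0, 0, 0, 0, 0, 0, 0, 0, 0, 0], jaw=255, newtons=30)

```text
clock: 9.67
position: [0.5313, -0.1462, 0.0783]
ee_rot: [-0.001, 0.949, 0.314, -0.0]
contact_force: [-3.4, 4.7, 3.5]
width: 0.041
gripper_force: 32.7
```

>>> apply_moves(steps=[-0.05, 0.1, -0.1, 0, -0.1, 0.15, -0.2, 0, -0.1, 0.15, -0.3, 0, -0.1, 0.15, -0.4, 0, -0.1, 0.15, -0.5, 0, -0.1, 0.15, -0.6, 0, -0.1, 0.15, -0.6, 0])

```text
clock: 10.25
position: [0.5313, -0.146, 0.0727]
ee_rot: [0.0, 0.949, 0.314, 0.0]
contact_force: [-3.6, 1.3, 6.6]
width: 0.041
gripper_force: 32.9
```

>>> apply_moves(steps=[0, 0, -0.1, 0, 0, 0, -0.2, 0, 0, 0, -0.2, 0])

```text
clock: 10.5
position: [0.5313, -0.146, 0.0709]
ee_rot: [0.0, 0.949, 0.314, 0.0]
contact_force: [-3.0, 2.2, 7.4]
width: 0.0414
gripper_force: 33.0
```

>>> apply_moves(steps=[0, 0, -0.1, 0, 0, 0, -0.1, 0, 0, 0, -0.1, 0])

```text
clock: 10.75
position: [0.5313, -0.146, 0.07]
ee_rot: [0.0, 0.949, 0.314, 0.0]
contact_force: [-2.8, 2.2, 7.4]
width: 0.041
gripper_force: 33.0
```

>>> apply_moves(steps=[0, 0, -0.1, 0, 0, 0, -0.1, 0, 0, 0, -0.1, 0])

```text
clock: 11.0
position: [0.5313, -0.146, 0.0691]
ee_rot: [0.0, 0.949, 0.314, 0.0]
contact_force: [-2.1, 0.8, 9.2]
width: 0.0414
gripper_force: 33.1
```

>>> apply_moves(steps=[0, 0, -0.1, 0, 0, 0, -0.1, 0, 0, 0, -0.1, 0])

```text
clock: 11.25
position: [0.5313, -0.146, 0.0682]
ee_rot: [0.0, 0.949, 0.314, 0.0]
contact_force: [-3.3, 2.5, 9.5]
width: 0.0409
gripper_force: 33.2
```

>>> apply_moves(steps=[0, 0, -0.1, 0, 0, 0, -0.1, 0, 0, 0, -0.1, 0])

```text
clock: 11.5
position: [0.5313, -0.146, 0.0677]
ee_rot: [0.001, 0.949, 0.314, 0.0]
contact_force: [-3.9, 2.3, 11.6]
width: 0.041
gripper_force: 33.7
```

>>> apply_moves(steps=[0, 0, -0.05, 0, 0, 0, -0.05, 0, 0, 0, -0.05, 0])

```text
clock: 11.75
position: [0.5314, -0.146, 0.0675]
ee_rot: [0.001, 0.949, 0.314, 0.0]
contact_force: [-4.1, 2.6, 13.5]
width: 0.0411
gripper_force: 33.8
```

At the stop. Turning 72° CW.

>>> apply_moves(steps=[0, 0, 0, -4, 0, 0, 0, -10, 0, 0, 0, -16, 0, 0, 0, -22, 0, 0, 0, -28, 0, 0, 0, -34, 0, 0, 0, -36, 0, 0, 0, -36])

```text
clock: 12.42
position: [0.5309, -0.1448, 0.0675]
ee_rot: [-0.001, 1.0, 0.005, 0.0]
contact_force: [-4.8, 6.5, 15.2]
width: 0.0415
gripper_force: 33.8
```

>>> apply_moves(steps=[0, 0, 0, -4, 0, 0, 0, -10, 0, 0, 0, -16, 0, 0, 0, -22, 0, 0, 0, -28, 0, 0, 0, -34, 0, 0, 0, -36, 0, 0, 0, -36])

```text
clock: 13.08
position: [0.5312, -0.1436, 0.0675]
ee_rot: [-0.002, 0.952, -0.305, -0.0]
contact_force: [-3.6, 10.2, 16.2]
width: 0.041
gripper_force: 33.8
```

>>> apply_moves(steps=[0, 0, 0, 0, 0, 0, 0, 0, 0, 0, 0, 0, 0, 0, 0, 0, 0, 0, 0, 0, 0, 0, 0, 0, 0, 0, 0.5, 0, 0, 0, 0.5, 0], jaw=0)

```text
clock: 13.75
position: [0.5316, -0.146, 0.0715]
ee_rot: [0.0, 0.953, -0.304, 0.001]
contact_force: [0.5, 0.4, 0.3]
width: 0.0855
gripper_force: 0.0
```

>>> apply_moves(steps=[0, 0, 4, 0, 0, 0, 8, 0, 0, 0, 11, 0, -2, -2, 11, 0, -4, -6, 11, 0, -4, -10, 11, 0, -4.4, -14, 11, 0, -4.4, -15.6, 11, 0])

```text
clock: 14.42
position: [0.4866, -0.307, 0.1815]
ee_rot: [0.002, 0.952, -0.305, 0.001]
contact_force: [1.3, 1.3, -0.4]
width: 0.0854
gripper_force: 0.0
```

Run:
```python
from h import *
look('w5.png'); A=cv2.imread('pics/w5.png')
crop("side",290,150,125,125,4,"b5.png"); B=cv2.imread('pics/b5.png')
cv2.imwrite("pics/w6.png",np.hstack([cv2.copyMakeBorder(A[:,:300],0,200,0,0,0),B]))
```

```text
14.6167 [ 0.48687059 -0.301265    0.18057676] [-0.08678315 -0.13372528 -0.00335792] [-0.02712817  0.01255255 -0.01574508]
```

View pics/w6.png

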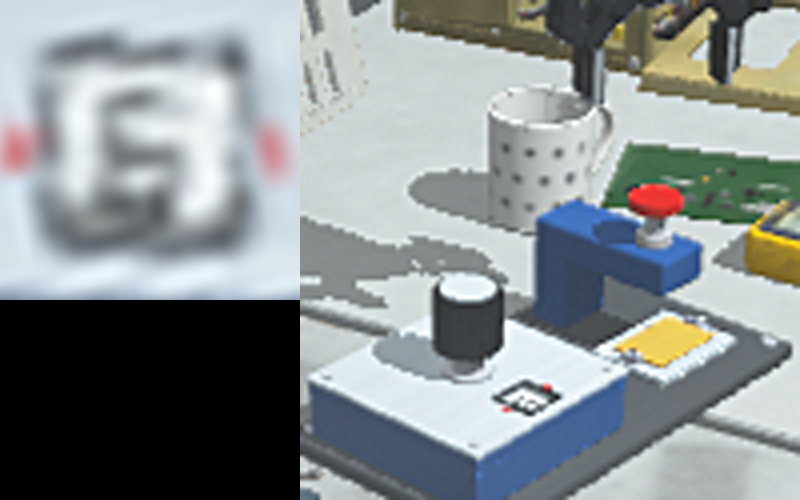

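The window shows a 6 (2→4→6 is consistent) and the knob has risen. The cap is under the gripper, so I'll shut the fingers and come down to just above it.

>>> apply_moves(steps=[0, -0.3, 0, 0, 0, -0.3, 0, 0, 0, -0.3, 0, 0, 0, -0.3, 0, 0, 0, -0.3, 0, 0, 0, -0.3, -2, 0, 0, -0.3, -4, 0, 0, -0.3, -5, 0], jaw=255)

```text
clock: 15.33
position: [0.4862, -0.3037, 0.129]
ee_rot: [-0.001, 0.953, -0.304, -0.001]
contact_force: [-1.1, 1.2, -0.3]
width: -0.0002
gripper_force: 0.0
```

>>> apply_moves(steps=[0, 0, -0.1, 0, 0, 0, -0.2, 0, 0, 0, -0.3, 0, 0, 0, -0.4, 0, 0, 0, -0.5, 0, 0, 0, -0.6, 0, 0, 0, -0.7, 0, 0, 0, -0.7, 0])

```text
clock: 16.0
position: [0.4871, -0.3047, 0.1239]
ee_rot: [0.0, 0.953, -0.304, 0.0]
contact_force: [0.6, -0.7, 0.2]
width: -0.0001
gripper_force: 0.0
```

>>> apply_moves(steps=[0, 0, -0.1, 0, 0, 0, -0.2, 0, 0, 0, -0.3, 0, 0, 0, -0.4, 0, 0, 0, -0.5, 0, 0, 0, -0.6, 0, 0, 0, -0.7, 0, 0, 0, -0.8, 0])

```text
clock: 16.67
position: [0.4873, -0.3048, 0.1166]
ee_rot: [0.0, 0.953, -0.304, 0.0]
contact_force: [-1.7, 1.3, 7.9]
width: 0.0001
gripper_force: 3.6
```

>>> apply_moves(steps=[0, 0, -0.1, 0, 0, 0, -0.2, 0, 0, 0, -0.3, 0, 0, 0, -0.3, 0])

```text
clock: 17.0
position: [0.4873, -0.3048, 0.1138]
ee_rot: [0.0, 0.953, -0.304, 0.0]
contact_force: [-1.8, 1.0, 7.9]
width: 0.0001
gripper_force: 4.0
```

>>> apply_moves(steps=[0, 0, -0.1, 0, 0, 0, -0.2, 0, 0, 0, -0.2, 0])

```text
clock: 17.25
position: [0.4873, -0.3048, 0.1119]
ee_rot: [0.0, 0.953, -0.304, 0.0]
contact_force: [-1.5, 1.6, 9.6]
width: 0.0001
gripper_force: 4.5
```

>>> apply_moves(steps=[0, 0, -0.05, 0, 0, 0, -0.1, 0, 0, 0, -0.1, 0])

```text
clock: 17.5
position: [0.4873, -0.3048, 0.1111]
ee_rot: [0.0, 0.953, -0.304, 0.001]
contact_force: [-2.3, 1.8, 8.6]
width: -0.0002
gripper_force: 4.7
```

>>> apply_moves(steps=[0, 0, -0.05, 0, 0, 0, -0.1, 0, 0, 0, -0.1, 0])

```text
clock: 17.75
position: [0.4873, -0.3049, 0.111]
ee_rot: [0.0, 0.953, -0.304, 0.001]
contact_force: [-2.1, 2.0, 14.5]
width: 0.0001
gripper_force: 7.0
```

>>> apply_moves(steps=[0, 0, -0.05, 0, 0, 0, -0.05, 0, 0, 0, -0.05, 0])

```text
clock: 18.0
position: [0.4873, -0.3049, 0.1109]
ee_rot: [0.0, 0.953, -0.304, 0.001]
contact_force: [-3.3, 2.8, 16.2]
width: -0.0001
gripper_force: 8.2
```

The plunger is firmly at its stop. Raising.

>>> apply_moves(steps=[0, 0, 0.3, 0, 0, 0, 0.8, 0, 0, 0, 1.5, 0, 0, 0, 3, 0, 0, 0, 6, 0, 0, 0, 9, 0, 0, 0, 9, 0, 0, 0, 9, 0])

```text
clock: 18.67
position: [0.4881, -0.3054, 0.2]
ee_rot: [0.001, 0.953, -0.304, 0.002]
contact_force: [-0.7, -0.3, -0.3]
width: 0.0001
gripper_force: 0.0
```

Run:
```python
from h import *
crop("side",290,150,125,125,4,"end.png")
```

```text
(no output)
```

View pics/end.png

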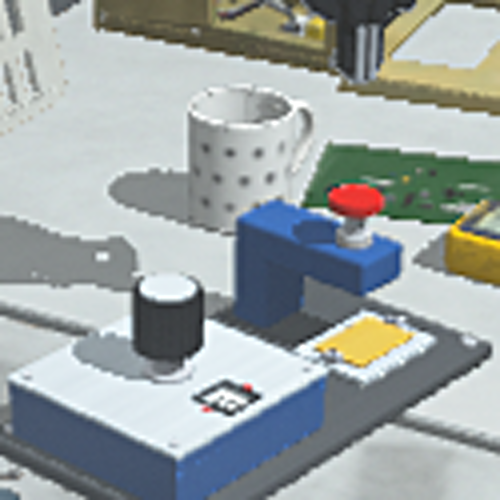

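The plunger is back up at (356,200), the knob is up at (168,290), and the gripper is clear of everything.

```bash
python3 -c "
from rig import *
print(sign_off())"
```

```text
the job is handed in; nothing more can be done
None
```

I set the dial to 6 with the knob sprung back up, then pressed the plunger to its stop (about 16 N) and let it return, and handed the job in at about 19 s; the sign-off gave no verdict, and I read the 6 from a blurred picture backed by the 2→4→6 count.

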